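# Tip a drained cuvette rack down, dock it and start the reader

### The job

The white cuvette rack has been left standing on its end to drain: push it over so that it lies on its base with the wells facing up, then push it along the bench into the reader's bay until its end is fully home against the stop, and then press the reader's start button all the way down and let go. Only push the rack, do not lift or carry it, and leave the other things on the bench where they are.

Things in the scene. Friction and masses are not known exactly. Their poses are not given: they have to be found in the camera images.
- rack: White plastic cuvette rack, 180 x 100 x 60 mm, 0.25-0.5 kg, 12 x 6 square wells (12-13 mm wide, 57 deep) in one broad face, the other is its flat base. Starts upright, loose, on its 100 x 60 end. Origin: centre of that end; z up the 180 mm length, y along the width; wells open to -x (rim at x = -30 mm), base at x = +30 mm. Lying properly, -x points up.
- rack_foot (a point): Rack point (30, 0, 0) mm: middle of the base edge it tips about. At the start the rack's +x is within 0.15 rad of the reader's +x: a push on the wells' face near its top tips it onto its base towards the reader; past 18 degrees it falls by itself. Once lying, this is the bottom of its trailing end, the face to push on (100 wide, 60 high).
- rack_nose (a point): Rack point (30, 0, 180) mm: middle of the base edge at its other end; once it lies, the bottom of its leading end, which goes to the stop. Home: at the reader's x = 0 (within 7 mm), within 20 mm of its y = 0, the rack square to the stop.
- reader: White rack reader fixed to the bench: housing 200 deep (along its x), 220 wide, 100 high (mm), grey foot. Origin: at bench height in the middle of the stop, which is the housing's front face. +x is the docking direction, into the housing; z up.
- bay_mouth (a point): Middle of the bay's mouth at bench height, 91 mm in front of the stop (reader x = -91 mm). The bay has no floor and is open above: two aluminium guide rails 8 thick and 25 high (mm), parallel and 120 apart inside for 45 mm in front of the stop, then flaring to about 173 apart at the mouth.
- start_top (a point): Centre of the top of the start button, a round grey spring button 28 mm across in a black collar on the housing's top, the only button there, 70 mm behind the stop.
- start (a joint): Travel of the start button: 0 released, 0.006 m fully down (about 5 N); springs back.
- beaker: Bystander: glass beaker, 68 across, 85 high (mm); origin under its centre.
- bottle: Bystander: amber bottle, 60 across, 140 high (mm), on the reader's other side; origin under its centre.
- jar: Bystander: white jar, 56 across, 65 high (mm), beside the reader; origin under its centre.
- tipbox: Bystander: grey pipette-tip box with clear lid, 122 x 87 x 61 mm; origin under its centre.
- spatula: Bystander: steel laboratory spatula lying flat, 165 x 13 x 5 mm; origin under its middle.
- vial: Bystander: small capped glass vial, 28 across, 50 high (mm), beside the way to the bay; origin under its centre.
Mind the look-alikes: they are no part of the job. What is shaped like the rack but green is not meant.

How it is judged:
On the way, in this order (a step that is already met when the one before it is completed fails the run):
1. the rack lies flat on its base, wells up (height (world z) of each of rack_nose, rack_foot below 0.008 m and angle between rack's own x axis and vertical above 3 rad), for 0.2 s.
2. the rack is home against the reader's stop (all of step 1 and x of rack_nose in the frame of reader above -0.007 m and y of rack_nose in the frame of reader between -0.02 and 0.02 m and angle between the z axis of rack and the x axis of reader, either way round below 0.08 rad), for 0.2 s.
3. the start button is pressed down with the rack home (all of step 2 and value of joint start above 0.0045 m), for 0.05 s.
4. the start button is let go (all of step 2 and value of joint start below 0.002 m), for 0.1 s.
At the end, for the whole second after the job is handed in: The rack lies flat on its base, wells up, at rest, its leading end within 7 mm of the stop, within 20 mm of the bay's middle and square within 0.08 rad; the start button has been pressed (4.5 mm or more) and is released; the bystanders are within 30 mm of where they stood (all of step 4 and linear speed of rack below 0.02 m/s and angular speed of rack below 0.1 rad/s and distance of each of beaker, bottle, jar, tipbox, spatula, vial from where it was at the start of the episode below 0.03 m); the robot touches nothing.
It fails at once if the rack is lifted or carried, or falls on its wells or its side: the base edge it tips about is over 25 mm above the bench (height (world z) of rack_foot above 0.025 m).
It fails at once if the start button is pressed while the rack is not home (value of joint start above 0.0045 m and x of rack_nose in the frame of reader below -0.012 m).
It fails at once if a bystander is moved by more than 30 mm (distance of any of beaker, bottle, jar, tipbox, spatula, vial from where it was at the start of the episode above 0.03 m).
It also fails if it takes over 69 s, if anything falls off the work surface, if the arm or the gripper's body presses on something with over 40 N, if the wrist force passes 120 N, or if a joint passes its speed limit or range.

### The arm

A 6-joint arm with a two-finger parallel gripper is mounted at the origin on the work surface. World frame = base frame: x ahead of the robot, y to its left, z up, the work surface at z = 0. Lengths are in m, angles in rad, forces in N, time in s.
With the tool pointing down it reaches from about 0.425 to 0.95 m from the base axis. Payload 3.5 kg.
Tool frame: the origin (TCP) lies midway between the tips of the shut fingers; the grasp point (between the pads) lies 19 mm behind it; z points along the fingers, x is the direction in which the jaws open and shut, and the axes are right-handed (so a half turn about z gives the same grasp; the last joint's range is limited). The gripper opens to 85 mm and grips with 20 to 120 N. Pads are 22 mm wide; open, the fingers measure 114 mm over their backs; the gripper's body (76 mm by 85 mm) begins 54 mm behind the grasp point. The pads swing forward as they close: fully open they stand 13 mm farther back than shut.
Start: joints at [1.117, 0.286, 1.577, -0, 1.279, -0.15], TCP at [0.202, 0.644, 0.211] pointing down, gripper open.
Joint ranges: [-2.77, 2.77], [-0.9, 2.22], [0.21, 2.48], [-1.53, 4.67], [0.24, 2.81], [-2.84, 2.84]. Speed limits (rad/s): [2.79, 2.79, 3.14, 3.14, 3.14, 3.14].

### API

Orientations are given as a unit quaternion [x, y, z, w].
In Python, from plant import readout, optics, ctrl gives the robot as it stands. The module is installed in compiled form; this text tells all that it offers.
- The arm moves only by the shell command python3 -m crank 'ROWS' [OPENING] [FORCE]. ROWS is text: rows parted by semicolons, each of 6 numbers parted by spaces: the shift along the tool's x, y, z in mm, then the turn, a rotation vector about the tool's x, y, z in rad. In form: dx dy dz ax ay az; .... A call has 1 to 5 rows; each row shifts and turns the commanded pose from where the row before left it, along the tool's axes as they then stand; what a row does not reach is not made up. A row lasts 1/8 s, in which the tool goes at most 62.5 mm and 10.7 degrees, less where a joint would pass 70% of its speed; a pose out of reach is approached as far as the arm can. A call is refused whole if a number of a shift passes 62.5 or a number of a turn 0.188, either way. A call with a gripper value outside its range is refused whole. OPENING is the opening, from -1 (shut) to 1 (fully open), set as the call begins (- or left out, the last holds). The fingers move at their own pace and stop on an object; FORCE is the grip in N (left out, the last holds). Time passes only in rows, so rows that do not move let the fingers close. It gives the time, the measured TCP pose, the force and the opening at its end, in the units of the state.
- readout.get_state(): the state, without advancing time (a new reading comes with each control period).
- optics.read_camera(name): name is "side" or "top"; returns the picture (384x512x3 uint8, red, green, blue); there is no depth.
- optics.calibration(name): a dict with "mtx" (3x3 intrinsics, pixels), "dist_coeffs" ([k1, k2, p1, p2, k3] as OpenCV has them; the pictures are not rectified), "rvec" (rotation vector, rad) and "tvec" (3), from world to camera coordinates, as OpenCV has them. Camera axes: x right, y down, z forward; pixel columns grow to the right and rows downward; lengths in m; the calibration is good to about 2 mm. A picture is of the moment at which its call begins. calibration takes no time and is no camera call.
- ctrl.sign_off(): hands the job in, once; it reports no verdict.
Trained networks look in the newest picture that a camera, given by its name, has taken for a name from the list of things; names that differ only in an ending like _2 or _b are one class to them, and where a whole thing is asked for, a point or a joint stands for the part that bears it (a point fixed in the world has none). Each returns a list of dicts, best first, with "p" (0 to 1); they miss things now and then, are a little off and sometimes report something else, mostly with a low value. They report only what shows in the picture. A call takes as long as a camera call. They do not tell look-alikes from the thing itself.
- optics.recognise(camera, thing): "xy" ([column, row] as shares, 0 to 1, of the picture: columns of its width, rows of its height, amid what is visible of it).
The state is a dict: "time": time; "qpos": joint angles; "dq": joint speeds; "joint_efforts": joint torques, N m; "eef_pos": TCP position; "tcp_rot": TCP orientation; "contact_force": force on the tool from outside, world axes, zero at the start; "wrist_torque": the same for the moment, N m; "opening": opening from 0.0 (shut) to 1.0 (fully open).
Only numpy, scipy, OpenCV 4.12 (cv2) and the standard library are available. Lean on these libraries where they do the work, as an engineer would, in place of code of your own. Each camera call takes 0.05 s, during which the arm holds its last target.

## Working session

There is one attempt and no reset: what is moved stays moved. The work goes in short steps, Python scripts to look and compute and a shell command to move; the robot and the scene stay as the last step left them, time stands still between calls to the robot, and variables do not carry over. Pictures are saved under pics/ and viewed, and the job is handed in when it is done.

```bash
mkdir -p pics; cat > h.py <<'E'
import numpy as np, cv2
from plant import readout, optics, ctrl
def shot(cam,name):
    im=optics.read_camera(cam); cv2.imwrite(f'pics/{name}.png',cv2.cvtColor(im,cv2.COLOR_RGB2BGR)); return im
def ray(cam,u,v):
    c=optics.calibration(cam); R=cv2.Rodrigues(np.array(c['rvec'],float))[0]; t=np.array(c['tvec'],float).ravel()
    n=cv2.undistortPoints(np.array([[[u,v]]],float),np.array(c['mtx'],float),np.array(c['dist_coeffs'],float)).ravel()
    return -R.T@t, R.T@np.array([n[0],n[1],1])
def onz(cam,u,v,z=0.):
    o,d=ray(cam,u,v); return o+d*(z-o[2])/d[2]
def proj(cam,P):
    c=optics.calibration(cam)
    return cv2.projectPoints(np.atleast_2d(np.array(P,float)),np.array(c['rvec'],float),np.array(c['tvec'],float),np.array(c['mtx'],float),np.array(c['dist_coeffs'],float))[0].reshape(-1,2)
E
python3 - <<'E'
from h import *
for c in('top','side'):
    shot(c,c+'0'); print(c,ray(c,256,192))
    for n in ['rack','rack_foot','rack_nose','reader','bay_mouth','start_top','vial','beaker','bottle','jar','tipbox','spatula']:
        r=optics.recognise(c,n); print(n,[(round(x['xy'][0]*512),round(x['xy'][1]*384),round(x['p'],2)) for x in r[:3]])
print(readout.get_state())
E
```

```text
top (array([ 0.46891906, -0.05810682,  1.23706196]), array([ 0.0652479 ,  0.00304938, -0.99799451]))
rack [(323, 191, 0.83), (403, 183, 0.75), (389, 252, 0.56)]
rack_foot [(319, 194, 0.95), (403, 182, 0.84), (391, 253, 0.74)]
rack_nose [(358, 117, 0.74), (402, 180, 0.73), (319, 192, 0.66)]
reader [(132, 202, 0.71), (165, 136, 0.45)]
bay_mouth [(135, 203, 0.66)]
start_top [(165, 136, 0.5), (137, 199, 0.4)]
vial [(231, 132, 0.51)]
beaker [(185, 266, 0.63), (164, 135, 0.49)]
bottle [(169, 135, 0.55)]
jar [(150, 264, 0.56), (132, 202, 0.22)]
tipbox [(290, 121, 0.72)]
spatula [(320, 194, 0.43)]
side (array([0.37146338, 0.4920418 , 0.69329831]), array([ 0.2371788 , -0.67962877, -0.69419534]))
rack [(295, 117, 0.96), (346, 142, 0.92), (281, 169, 0.9)]
rack_foot [(295, 120, 0.89), (344, 144, 0.86), (234, 132, 0.68)]
rack_nose [(294, 119, 0.88), (345, 144, 0.6), (284, 170, 0.59)]
reader [(217, 334, 0.8)]
bay_mouth [(214, 332, 0.98)]
start_top [(225, 309, 0.67), (208, 188, 0.2)]
vial [(193, 231, 0.68)]
beaker [(315, 297, 0.6)]
bottle [(161, 274, 0.56), (281, 168, 0.16)]
jar [(311, 350, 0.6)]
tipbox [(208, 188, 0.73)]
spatula [(331, 223, 0.46)]
{'time': 1.3, 'qpos': array([ 1.11700506e+00,  2.86286301e-01,  1.57670431e+00, -1.95535379e-05,
        1.27859340e+00, -1.50024820e-01]), 'dq': array([-4.71476705e-04, -5.17481074e-05,  1.39063758e-03,  7.12552277e-05,
        2.02757622e-03,  7.51636013e-04]), 'joint_efforts': array([-8.41612600e-04, -4.05954373e+01, -2.92932397e+01, -2.26456091e-04,
        5.93743953e-04, -3.15071361e-05]), 'eef_pos': array([0.20188964, 0.64408522, 0.21093167]), 'tcp_rot': array([8.05950044e-01, 5.91983553e-01, 8.17666544e-06, 6.28122355e-06]), 'contact_force': array([0.99752472, 0.35241625, 0.28300706]), 'wrist_torque': array([ 0.00654283, -0.0031856 , -0.04513245]), 'opening': 1.0030686267814655}
```

View pics/top0.png

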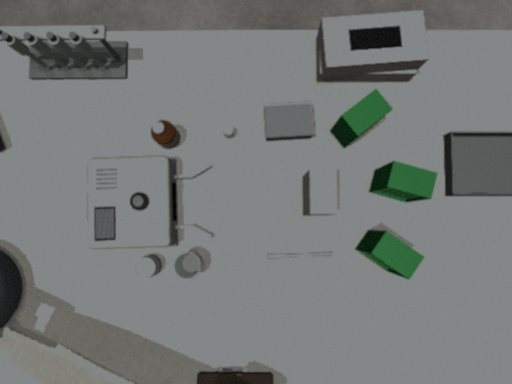

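View pics/side0.png

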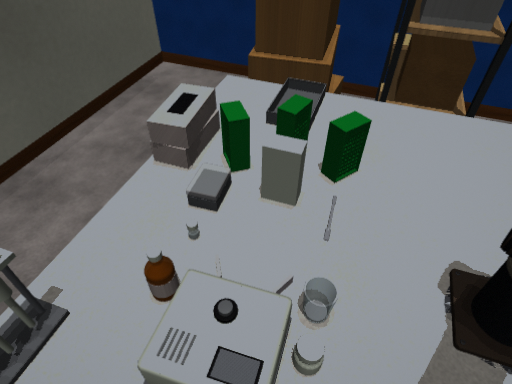

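The top view shows the reader at about (130,202) with its bay opening to the right. The white rack stands at about (323,192), with the vial at (229,131), tipbox at (290,121) and spatula at (300,254). Next I'll zoom in for accurate edges.

```bash
python3 - <<'E'
from h import *
im=cv2.imread('pics/top0.png')
cv2.imwrite('pics/z1.png',cv2.resize(im[140:240,80:220],None,fx=5.5,fy=5.5,interpolation=cv2.INTER_CUBIC))
cv2.imwrite('pics/z2.png',cv2.resize(im[150:270,260:360],None,fx=5,fy=5,interpolation=cv2.INTER_CUBIC))
for p in [(0,0),(511,0),(0,383),(511,383)]: print(p,onz('top',*p))
print(proj('top',[[0,0,0],[.1,0,0],[0,.1,0]]))
E
```

```text
(0, 0) [1.07285908 0.64234685 0.        ]
(511, 0) [ 1.06610402 -0.73840649  0.        ]
(0, 383) [0.06032828 0.59936266 0.        ]
(511, 383) [ 0.0672596  -0.69767571  0.        ]
[[234.25022821 410.27361629]
 [234.37684456 369.76605236]
 [194.54385613 409.9455511 ]]
```

View pics/z1.png

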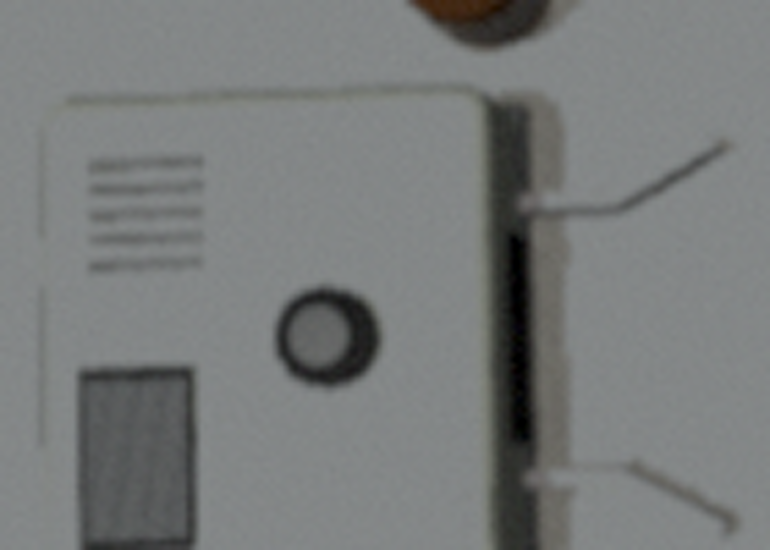

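View pics/z2.png

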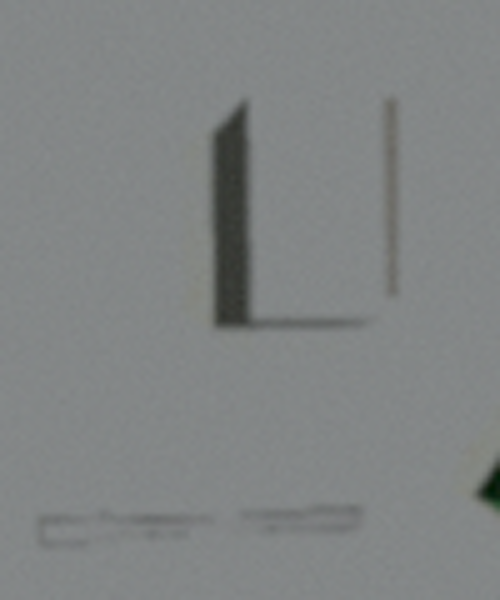

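```bash
python3 - <<'E'
from h import *
def P(n,u,v,z): print(n,np.round(onz('top',u,v,z),4))
z1=lambda a,b:(80+a/5.5-.4,140+b/5.5-.4)
z2=lambda a,b:(260+a/5-.4,150+b/5-.4)
for n,a,b,z in [('farright top',487,95,.1),('front edge mid',490,340,.1),('front edge low',494,548,.1),('backL',42,110,.1),('btn',320,336,.108),('collar',328,337,.1),('slot foot top',527,100,0),
 ('rail+ corner',620,210,.025),('rail+ tip',726,145,.025),('rail- corner',636,463,.025),('rail- tip',735,522,.025)]: P(n,*z1(a,b),z)
for n,a,b,z in [('foot low',214,325,0),('foot hi',213,133,0),('top low',249,322,.18),('top hi',247,97,.18),('rim low',390,297,.18),('rim hi',390,97,.18)]: P(n,*z2(a,b),z)
for n,u,v,z in [('vial',229,131,.05),('bottle',158,128,.14),('beaker',192,263,.085),('jar',149,266,.065)]: P(n,u,v,z)
im=cv2.imread('pics/top0.png');g=cv2.createCLAHE(6,(8,8)).apply(cv2.cvtColor(im,cv2.COLOR_BGR2GRAY))
cv2.imwrite('pics/z3.png',cv2.resize(g[145:275,140:370],None,fx=3.4,fy=3.4,interpolation=cv2.INTER_CUBIC))
E
```

```text
farright top [0.6276 0.1561 0.1   ]
front edge mid [0.5207 0.1532 0.1   ]
front edge low [0.4311 0.1502 0.1   ]
backL [0.6212 0.3518 0.1   ]
btn [0.522  0.2253 0.108 ]
collar [0.5219 0.2238 0.1   ]
slot foot top [0.6391 0.1559 0.    ]
rail+ corner [0.5844 0.1077 0.025 ]
rail+ tip [0.6146 0.0588 0.025 ]
rail- corner [0.4676 0.0991 0.025 ]
rail- tip [0.4407 0.0533 0.025 ]
foot low [ 0.4915 -0.1738  0.    ]
foot hi [ 0.5909 -0.174   0.    ]
top low [ 0.4896 -0.1724  0.18  ]
top hi [ 0.5891 -0.1723  0.18  ]
rim low [ 0.5006 -0.2345  0.18  ]
rim hi [ 0.5891 -0.2356  0.18  ]
vial [0.6999 0.0133 0.05  ]
bottle [0.6898 0.1734 0.14  ]
beaker [0.3743 0.0981 0.085 ]
jar [0.365  0.2057 0.065 ]
```

View pics/z3.png

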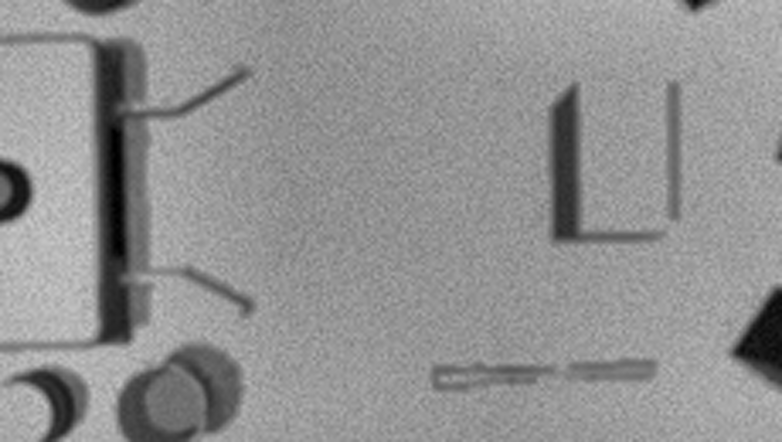

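```bash
cat >> h.py <<'E'
def rows(wps):
    """wps: list of (x,y,z,phi,n); prints rows from current pose, tool down"""
    s=readout.get_state(); p=np.array(s['eef_pos']); q=s['tcp_rot']; 
    from scipy.spatial.transform import Rotation as Ro
    X=Ro.from_quat(q).as_matrix(); f=np.arctan2(X[1,0],X[0,0]); out=[]
    print('now',np.round(p,4),'phi',round(f,4),'tilt',np.round(X[:2,2],4),'t',s['time'])
    for x,y,z,phi,n in wps:
        t=np.array([x,y,z])
        for i in range(n):
            d=(t-p)/(n-i); df=(phi-f)/(n-i)
            r=[round(1000*(d[0]*np.cos(f)+d[1]*np.sin(f)),1),round(1000*(d[0]*np.sin(f)-d[1]*np.cos(f)),1),round(-1000*d[2],1),0,0,round(-df,3)]
            a=np.array(r)/1000
            p=p+np.array([a[0]*np.cos(f)+a[1]*np.sin(f),a[0]*np.sin(f)-a[1]*np.cos(f),-a[2]]); f-=r[5]
            out.append(' '.join('%g'%v for v in r))
    for i in range(0,len(out),5): print('; '.join(out[i:i+5]))
E
python3 -c "
from h import *
rows([(.45,.40,.26,.9,8),(.49,0,.26,.2,10),(.45,-.27,.26,.03,7),(.541,-.27,.26,0.0,3)])"
```

```text
now [0.2019 0.6441 0.2109] phi 1.267 tilt [ 0. -0.] t 1.3
-19.8 38.7 -6.1 0 0 0.046; -18 39.6 -6.1 0 0 0.046; -16.2 40.4 -6.1 0 0 0.046; -14.3 41.1 -6.2 0 0 0.046; -12.4 41.7 -6.1 0 0 0.046
-10.5 42.2 -6.2 0 0 0.046; -8.6 42.7 -6.1 0 0 0.046; -6.6 43 -6.2 0 0 0.045; -28.8 28 0 0 0 0.07; -26.8 29.9 0 0 0 0.07
-24.7 31.8 0 0 0 0.07; -22.4 33.4 0 0 0 0.07; -20 34.9 0 0 0 0.07; -17.5 36.2 0 0 0 0.07; -14.9 37.3 0 0 0 0.07
-12.3 38.3 0 0 0 0.07; -9.6 39 0 0 0 0.07; -6.8 39.6 0 0 0 0.07; -13.3 36.7 0 0 0 0.024; -12.4 37 0 0 0 0.024
-11.5 37.3 0 0 0 0.024; -10.6 37.5 0 0 0 0.025; -9.6 37.8 0 0 0 0.024; -8.7 38 0 0 0 0.025; -7.8 38.1 0 0 0 0.024
30.3 0.9 0 0 0 0.01; 30.3 0.6 0 0 0 0.01; 30.4 0.3 0 0 0 0.01
```

```bash
python3 -m crank '-20 39 -6 0 0 0.046; -18 40 -6 0 0 0.046; -16 40 -6 0 0 0.046; -14 41 -6 0 0 0.046; -12 42 -6 0 0 0.046' 0
python3 -m crank '-10 42 -6 0 0 0.046; -9 43 -6 0 0 0.046; -7 43 -6 0 0 0.046; -29 28 0 0 0 0.07; -27 30 0 0 0 0.07'
python3 -m crank '-25 32 0 0 0 0.07; -22 33 0 0 0 0.07; -20 35 0 0 0 0.07; -18 36 0 0 0 0.07; -15 37 0 0 0 0.07'
python3 -m crank '-12 38 0 0 0 0.07; -10 39 0 0 0 0.07; -7 40 0 0 0 0.07; -13 37 0 0 0 0.024; -12 37 0 0 0 0.024'
python3 -m crank '-12 37 0 0 0 0.024; -11 38 0 0 0 0.024; -10 38 0 0 0 0.024; -9 38 0 0 0 0.025; -8 38 0 0 0 0.024'
python3 -c "
from h import *
shot('side','s1');shot('top','t1')
print(readout.get_state()['contact_force'])
rows([(.541,-.272,.26,0.0,3),(.541,-.272,.158,0,4),(.541,-.25,.158,0,3)])"
```

```text
time: 1.92
eef_pos: [0.3587, 0.491, 0.2413]
tcp_rot: [0.869, 0.495, 0.0, -0.0]
contact_force: [0.2, 0.4, 0.0]
opening: 0.502
time: 2.55
eef_pos: [0.4589, 0.3185, 0.259]
tcp_rot: [0.929, 0.369, 0.0, 0.0]
contact_force: [-0.6, -0.2, -0.3]
opening: 0.502
time: 3.18
eef_pos: [0.4775, 0.1187, 0.2592]
tcp_rot: [0.979, 0.202, 0.0, 0.0]
contact_force: [0.3, 0.0, -0.9]
opening: 0.503
time: 3.8
eef_pos: [0.478, -0.0788, 0.2591]
tcp_rot: [0.997, 0.075, 0.0, 0.0]
contact_force: [0.7, -0.2, -0.6]
opening: 0.498
time: 4.42
eef_pos: [0.4476, -0.2721, 0.2592]
tcp_rot: [1.0, 0.015, 0.0, 0.0]
contact_force: [0.3, -0.0, -0.3]
opening: 0.495
[0.2254576  0.51238314 0.59050717]
now [ 0.4472 -0.2738  0.259 ] phi 0.0259 tilt [-0.0002 -0.0011] t 4.525
31.3 0.2 -0.3 0 0 0.009; 31.3 -0.1 -0.4 0 0 0.008; 31.2 -0.3 -0.3 0 0 0.009; 0 0 25.5 0 0 -0; 0 0 25.5 0 0 -0
0 0 25.5 0 0 -0; 0 0 25.5 0 0 -0; 0 -7.3 -0 0 0 -0; 0 -7.3 -0 0 0 -0; 0 -7.4 -0 0 0 -0
```

View pics/t1.png

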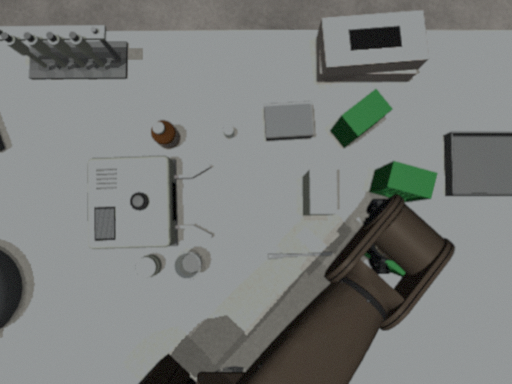

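The top view shows the arm behind the rack and the rack unmoved. I'll line up and descend behind the wells' face.

```bash
python3 -m crank '31 0 0 0 0 0.009; 31 0 0 0 0 0.008; 31 0 0 0 0 0.009; 0 0 25 0 0 0; 0 0 26 0 0 0'
python3 -m crank '0 0 26 0 0 0; 0 0 26 0 0 0; 0 -5 0 0 0 0; 0 0 0 0 0 0'
python3 -c "
from h import *
shot('side','s2')
print(readout.get_state()['contact_force']);rows([(.541,-.25,.155,0,3)])"
```

```text
time: 5.15
eef_pos: [0.5417, -0.2679, 0.2078]
tcp_rot: [1.0, 0.003, 0.0, 0.0]
contact_force: [0.1, -0.5, -0.1]
opening: 0.5
time: 5.65
eef_pos: [0.5414, -0.2633, 0.1571]
tcp_rot: [1.0, 0.002, 0.001, 0.0]
contact_force: [0.1, -0.3, 0.5]
opening: 0.5
[-0.87932599 -0.9036366  -0.20770712]
now [ 0.5418 -0.2638  0.1578] phi 0.0048 tilt [ 0.0023 -0.0016] t 5.7
-0.2 -4.6 0.9 0 0 0.002; -0.3 -4.6 0.9 0 0 0.001; -0.2 -4.6 1 0 0 0.002
```

View pics/s2.png

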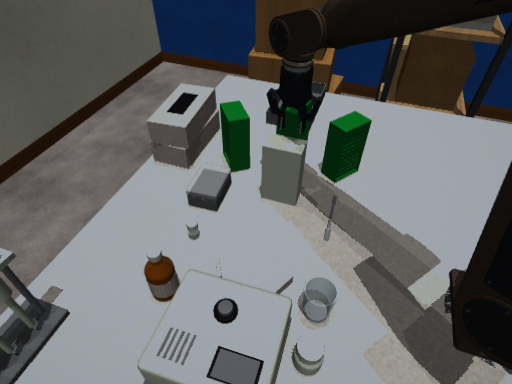

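The gripper is behind the rack (side view about (295,110)), centred on it. Pushing gently.

```bash
python3 -m crank '0 -5 0 0 0 0; 0 -5 0 0 0 0; 0 -5 0 0 0 0; 0 -5 0 0 0 0; 0 -5 0 0 0 0'
python3 -m crank '0 -6 0 0 0 0; 0 -5 0 0 0 0; 0 -5 0 0 0 0; 0 0 0 0 0 0'
python3 -c "
from h import *
shot('side','s3');shot('top','t3')
im=np.hstack([cv2.imread('pics/s3.png')[80:330,100:400],cv2.imread('pics/t3.png')[80:330,150:400]]);cv2.imwrite('pics/c3.png',cv2.resize(im,None,fx=1.4,fy=1.4))"
```

```text
time: 6.32
eef_pos: [0.5409, -0.2389, 0.1564]
tcp_rot: [1.0, 0.002, 0.0, 0.001]
contact_force: [-1.1, -1.7, 3.2]
opening: 0.504
time: 6.82
eef_pos: [0.5419, -0.2247, 0.1601]
tcp_rot: [1.0, 0.002, 0.002, 0.003]
contact_force: [-3.5, -3.0, 10.9]
opening: 0.493
```

View pics/c3.png

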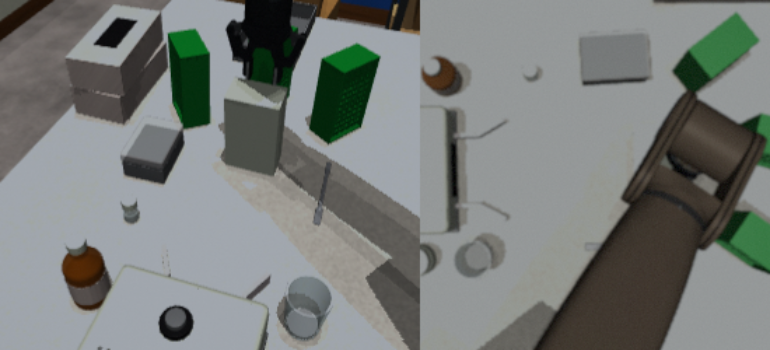

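The rack has begun to tip, but its wells' face rises as it turns and pushes the fingers up. I'll follow the arc.

```bash
python3 -m crank '0 -2 -3 0 0 0; 0 -4 -2 0 0 0; 0 -5 -1.5 0 0 0; 0 -5 -1 0 0 0; 0 0 0 0 0 0'
python3 -c "
from h import *
shot('side','s4')
cv2.imwrite('pics/c4.png',cv2.resize(cv2.imread('pics/s4.png')[80:330,100:400],None,fx=2,fy=2))"
```

```text
time: 7.55
eef_pos: [0.5403, -0.2058, 0.1625]
tcp_rot: [1.0, 0.002, -0.0, -0.001]
contact_force: [-0.1, -0.3, -0.9]
opening: 0.504
```

View pics/c4.png

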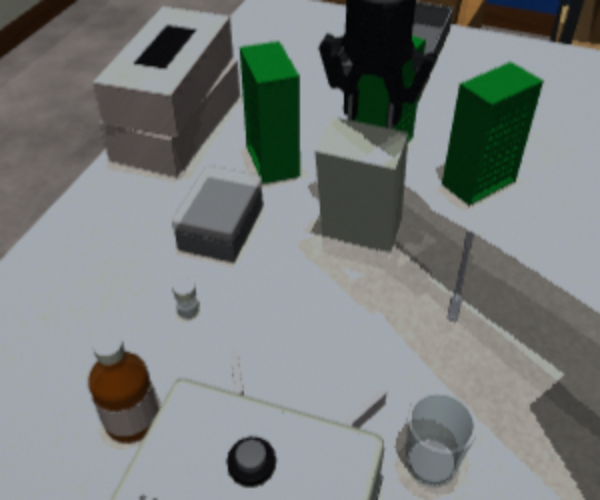

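```bash
python3 -m crank '0 -5 -1 0 0 0; 0 -5 0 0 0 0; 0 -5 -0.5 0 0 0; 0 -5 0 0 0 0; 0 0 0 0 0 0'
python3 -c "
from h import *
shot('side','s5')
cv2.imwrite('pics/c5.png',cv2.resize(cv2.imread('pics/s5.png')[80:330,100:400],None,fx=2,fy=2))"
```

```text
time: 8.22
eef_pos: [0.5405, -0.1864, 0.165]
tcp_rot: [1.0, 0.002, 0.0, 0.0]
contact_force: [0.1, 0.1, 0.4]
opening: 0.5
```

View pics/c5.png

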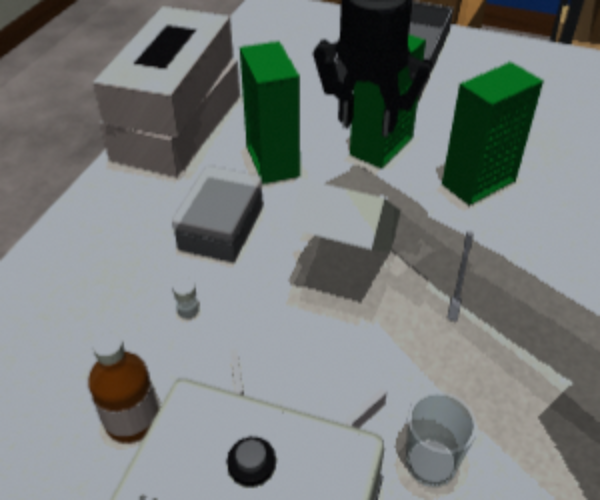

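The rack is past balance and falling towards the reader (crop about (345,240)). I'll back off and look.

```bash
python3 -m crank '0 15 -10 0 0 0; 0 25 -10 0 0 0; 0 25 0 0 0 0; 0 0 0 0 0 0'
python3 -c "
from h import *
shot('side','s6');shot('top','t6')
im=np.hstack([cv2.imread('pics/s6.png')[80:330,100:400],cv2.imread('pics/t6.png')[80:330,150:400]]);cv2.imwrite('pics/c6.png',cv2.resize(im,None,fx=1.4,fy=1.4))"
```

```text
time: 8.78
eef_pos: [0.5406, -0.2549, 0.1851]
tcp_rot: [1.0, 0.0, 0.0, 0.0]
contact_force: [-0.7, -0.1, -0.9]
opening: 0.497
```

View pics/c6.png

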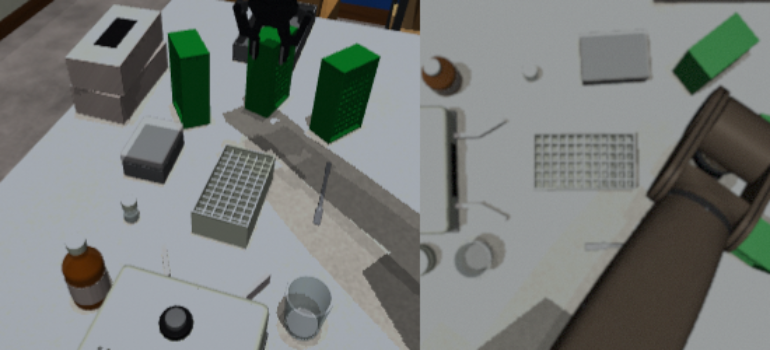

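The rack lies with its wells up, top view about (535..638,134..190) in the crop. I'll measure its corners.

```bash
python3 - <<'E'
from h import *
im=cv2.imread('pics/t6.png');cv2.imwrite('pics/z6.png',cv2.resize(im[145:235,150:320],None,fx=4.7,fy=4.7,interpolation=cv2.INTER_CUBIC))
E
```

```text
(no output)
```

View pics/z6.png

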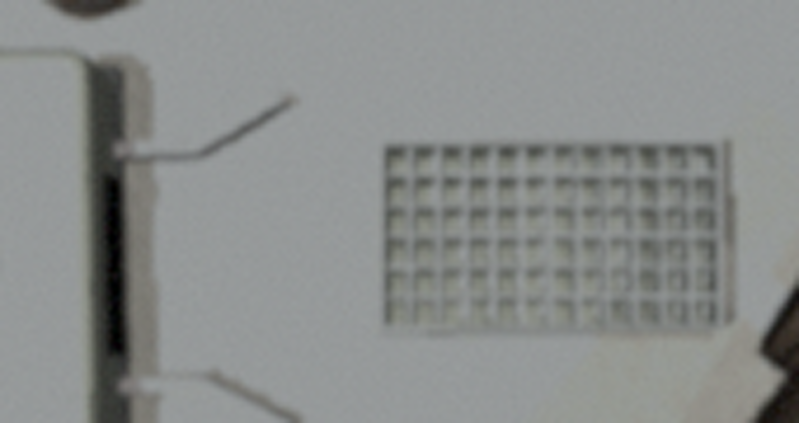

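```bash
python3 - <<'E'
from h import *
z=lambda a,b:(150+a/4.7-.4,145+b/4.7-.4)
for n,a,b,h in [('nose hi',385,145,.06),('nose lo',385,326,.06),('tail hi',722,143,.06),('tail lo',722,326,.06),('tailbase',733,320,0),('rail+c',203,155,.025),('rail+t',292,99,.025),('rail-c',214,375,.025),('rail-t',298,420,.025),('fronthi',88,70,.1),('frontlo',91,400,.1)]: print(n,np.round(onz('top',*z(a,b),h),4))
rows([(.541,-.235,.185,.03,2),(.541,-.225,.07,.03,4),(.541,-.225,.026,.03,2)])
E
```

```text
nose hi [0.5868 0.006  0.06  ]
nose lo [0.4918 0.0055 0.06  ]
tail hi [ 0.5878 -0.1709  0.06  ]
tail lo [ 0.492  -0.1702  0.06  ]
tailbase [ 0.4965 -0.182   0.    ]
rail+c [0.5849 0.1065 0.025 ]
rail+t [0.6154 0.0585 0.025 ]
rail-c [0.4661 0.0993 0.025 ]
rail-t [0.4421 0.0539 0.025 ]
fronthi [0.6213 0.1556 0.1   ]
frontlo [0.4536 0.1516 0.1   ]
now [ 0.5403 -0.2526  0.1844] phi 0.0023 tilt [-0.0008  0.001 ] t 8.875
0.4 -8.8 -0.3 0 0 -0.014; 0.4 -8.8 -0.3 0 0 -0.014; 0.1 -2.5 28.7 0 0 0; 0.1 -2.5 28.8 0 0 0; 0.1 -2.5 28.7 0 0 0
0 -2.5 28.8 0 0 0; 0 0 22 0 0 0; 0 0 22 0 0 0
```

```bash
python3 -m crank '0 -8 0 0 0 -0.014; 0 -8 0 0 0 -0.014; 0 -2 29 0 0 0; 0 -3 29 0 0 0; 0 -2 29 0 0 0' 0.3
python3 -m crank '0 -3 29 0 0 0; 0 0 22 0 0 0; 0 0 22 0 0 0; 0 0 0 0 0 0'
python3 -c "
from h import *
rows([(.540,-.188,.024,.03,4),(.530,-.037,.024,.03,20)])
shot('side','s7');cv2.imwrite('pics/c7.png',cv2.resize(cv2.imread('pics/s7.png')[80:330,100:400],None,fx=2,fy=2))"
```

```text
time: 9.5
eef_pos: [0.5405, -0.2274, 0.0973]
tcp_rot: [1.0, 0.017, 0.0, 0.0]
contact_force: [-0.1, 0.7, -0.8]
opening: 0.649
time: 10.0
eef_pos: [0.5388, -0.2238, 0.023]
tcp_rot: [1.0, 0.017, -0.002, -0.001]
contact_force: [-0.3, -0.5, -0.8]
opening: 0.652
now [ 0.5388 -0.2238  0.023 ] phi 0.0336 tilt [-0.004   0.0026] t 10.0
0.6 -8.9 -0.3 0 0 0.001; 0.6 -8.9 -0.2 0 0 0.001; 0.6 -9 -0.3 0 0 0.001; 0.5 -8.9 -0.2 0 0 0.001; -0.3 -7.6 -0 0 0 -0
-0.3 -7.6 -0 0 0 -0; -0.3 -7.6 -0 0 0 -0; -0.3 -7.6 -0 0 0 -0; -0.3 -7.6 -0 0 0 -0; -0.3 -7.6 -0 0 0 -0
-0.3 -7.5 -0 0 0 -0; -0.3 -7.6 -0 0 0 -0; -0.3 -7.5 -0 0 0 -0; -0.3 -7.6 -0 0 0 -0; -0.2 -7.5 -0 0 0 -0
-0.3 -7.6 -0 0 0 -0; -0.2 -7.5 -0 0 0 -0; -0.3 -7.6 -0 0 0 -0; -0.2 -7.5 -0 0 0 -0; -0.3 -7.6 -0 0 0 -0
-0.2 -7.5 -0 0 0 -0; -0.3 -7.6 -0 0 0 -0; -0.2 -7.5 -0 0 0 -0; -0.3 -7.6 -0 0 0 -0
```

View pics/c7.png

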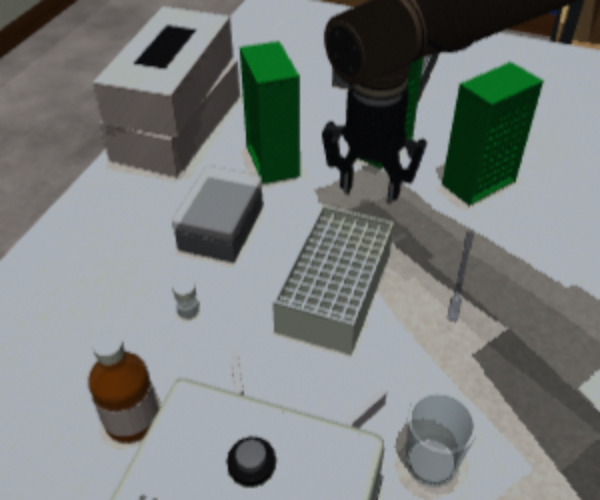

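The fingers (crop about (345..395,190)) stand behind the rack's trailing face, so I'll push.

```bash
python3 -m crank '0.5 -9 0 0 0 0; 0.5 -9 0 0 0 0; 0 -9 0 0 0 0; 0 -8 0 0 0 0; -0.4 -7 0 0 0 0'
python3 -m crank '-0.4 -7 0 0 0 0; -0.4 -7 0 0 0 0; -0.4 -7 0 0 0 0; -0.4 -7 0 0 0 0; -0.4 -7 0 0 0 0'
python3 -c "
from h import *
rows([])
shot('side','s8');cv2.imwrite('pics/c8.png',cv2.resize(cv2.imread('pics/s8.png')[80:330,100:400],None,fx=2,fy=2))
shot('top','t8');cv2.imwrite('pics/z8.png',cv2.resize(cv2.imread('pics/t8.png')[145:235,150:320],None,fx=4.7,fy=4.7,interpolation=cv2.INTER_CUBIC))"
```

```text
time: 10.68
eef_pos: [0.5395, -0.1832, 0.025]
tcp_rot: [1.0, 0.016, 0.0, 0.0]
contact_force: [-0.5, -0.1, -0.6]
opening: 0.647
time: 11.3
eef_pos: [0.5364, -0.1486, 0.025]
tcp_rot: [1.0, 0.016, 0.0, 0.0]
contact_force: [0.1, -1.0, -0.3]
opening: 0.648
now [ 0.5364 -0.1486  0.025 ] phi 0.0321 tilt [ 0.     -0.0002] t 11.3
```

View pics/z8.png

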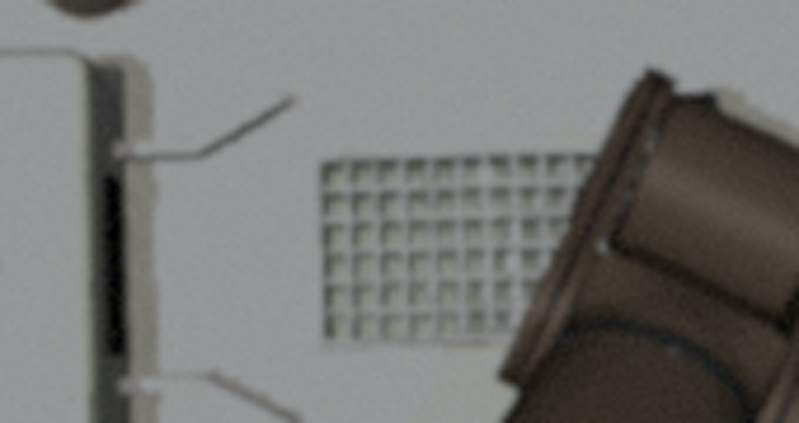

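```bash
python3 - <<'E'
from h import *
z=lambda a,b:(150+a/4.7-.4,145+b/4.7-.4)
for n,a,b,h in [('nose hi',321,160,.06),('nose lo',325,343,.06)]: print(n,np.round(onz('top',*z(a,b),h),4))
E
```

```text
nose hi [0.5789 0.0396 0.06  ]
nose lo [0.4829 0.0369 0.06  ]
```

Nose centre is at (0.531, 0.038), about 3 mm off the axis and squared to the reader. Pushing on.

```bash
python3 -m crank '-0.3 -8 0 0 0 0; -0.3 -8 0 0 0 0; -0.3 -8 0 0 0 0; -0.3 -8 0 0 0 0; -0.3 -8 0 0 0 0'
python3 -m crank '-0.3 -8 0 0 0 0; -0.3 -8 0 0 0 0; -0.2 -8 0 0 0 0; -0.2 -8 0 0 0 0; -0.2 -8 0 0 0 0'
python3 -c "
from h import *
rows([])
shot('top','t9');cv2.imwrite('pics/z9.png',cv2.resize(cv2.imread('pics/t9.png')[145:235,150:320],None,fx=4.7,fy=4.7,interpolation=cv2.INTER_CUBIC))"
```

```text
time: 12.02
eef_pos: [0.5336, -0.1084, 0.025]
tcp_rot: [1.0, 0.016, 0.0, 0.0]
contact_force: [-1.3, -1.8, 0.1]
opening: 0.649
time: 12.65
eef_pos: [0.5312, -0.0686, 0.025]
tcp_rot: [1.0, 0.016, 0.0, 0.0]
contact_force: [0.3, -2.5, 0.5]
opening: 0.648
now [ 0.5312 -0.0686  0.025 ] phi 0.032 tilt [ 0.0001 -0.0001] t 12.65
```

View pics/z9.png

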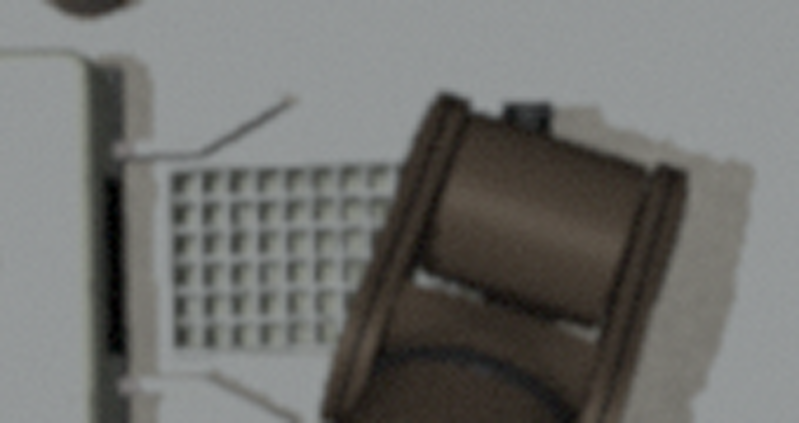

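The rack is centred between the rails with about 33 mm to go. I'll slow down and watch the force.

```bash
python3 -m crank '0 -6 0 0 0 0; 0 -6 0 0 0 0; 0 -6 0 0 0 0; 0 -5 0 0 0 0; 0 -3 0 0 0 0'
python3 -m crank '0 -2 0 0 0 0; 0 -2 0 0 0 0; 0 -2 0 0 0 0'
python3 -c "
from h import *
rows([])
shot('top','ta');cv2.imwrite('pics/za.png',cv2.resize(cv2.imread('pics/ta.png')[145:235,150:320],None,fx=4.7,fy=4.7,interpolation=cv2.INTER_CUBIC))"
```

```text
time: 13.32
eef_pos: [0.5302, -0.0427, 0.0248]
tcp_rot: [1.0, 0.016, -0.0, -0.0]
contact_force: [0.1, -2.0, -0.0]
opening: 0.654
time: 13.7
eef_pos: [0.5308, -0.0385, 0.0253]
tcp_rot: [1.0, 0.017, 0.001, 0.002]
contact_force: [0.7, -8.7, 0.9]
opening: 0.649
now [ 0.5308 -0.0385  0.0253] phi 0.034 tilt [ 0.0014 -0.0035] t 13.7
```

View pics/za.png

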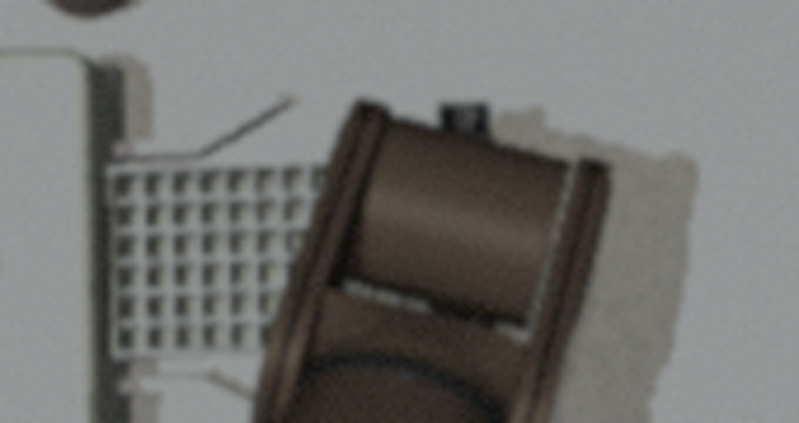

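The force rises to about 9 N and the motion stalls, with the nose against the housing. I'll seat it a little harder, then back off and check.

```bash
python3 -m crank '0 -2 0 0 0 0; 0 -1.5 0 0 0 0; 0 0 0 0 0 0'
python3 -m crank '0 10 0 0 0 0; 0 20 0 0 0 0; 0 10 -30 0 0 0; 0 0 -50 0 0 0; 0 0 -50 0 0 0'
python3 -m crank '0 0 -50 0 0 0; 0 20 -20 0 0 0; 0 20 0 0 0 0; 0 0 0 0 0 0' -1
python3 -c "
from h import *
rows([])
shot('side','sb');cv2.imwrite('pics/cb.png',cv2.resize(cv2.imread('pics/sb.png')[130:380,100:400],None,fx=2,fy=2))
shot('top','tb');cv2.imwrite('pics/zb.png',cv2.resize(cv2.imread('pics/tb.png')[145:235,100:270],None,fx=4.7,fy=4.7,interpolation=cv2.INTER_CUBIC))"
```

```text
time: 14.12
eef_pos: [0.531, -0.0383, 0.0263]
tcp_rot: [1.0, 0.018, 0.001, 0.005]
contact_force: [-2.3, -16.6, 3.4]
opening: 0.65
time: 14.75
eef_pos: [0.5308, -0.0739, 0.1557]
tcp_rot: [1.0, 0.016, -0.001, -0.001]
contact_force: [0.8, 0.5, -0.2]
opening: 0.649
time: 15.25
eef_pos: [0.5314, -0.115, 0.2221]
tcp_rot: [1.0, 0.015, -0.002, -0.001]
contact_force: [0.3, -0.3, -0.9]
opening: -0.001
now [ 0.5314 -0.115   0.2221] phi 0.029 tilt [-0.0042  0.0019] t 15.25
```

View pics/zb.png

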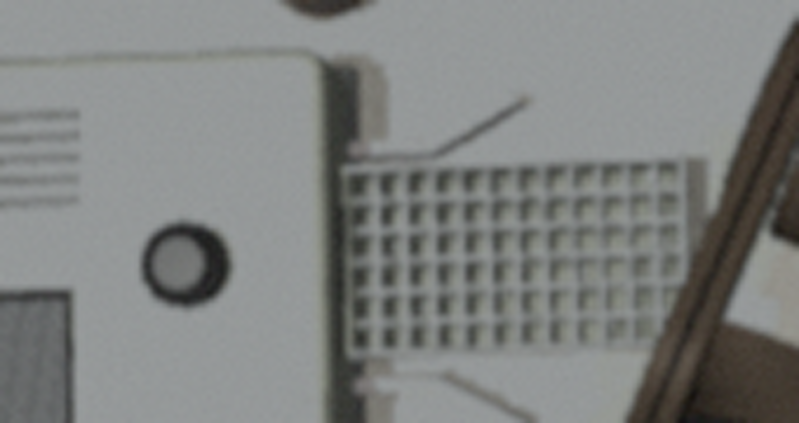

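View pics/cb.png

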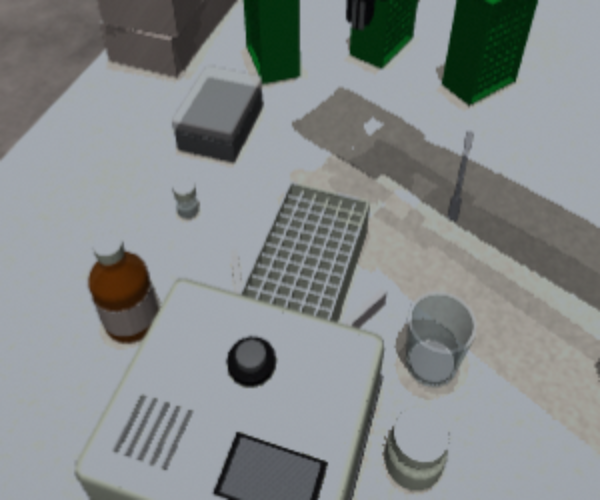

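```bash
python3 - <<'E'
from h import *
z=lambda a,b:(100+a/4.7-.4,145+b/4.7-.4)
for n,a,b,h in [('nose hi',343,165,.06),('nose lo',347,357,.06),('tail hi',687,158,.06),('front edge hi',323,170,.1),('front edge lo',327,357,.1),('btn',177,263,.11)]: print(n,np.round(onz('top',*z(a,b),h),4))
o1,d1=ray('top',*z(177,263));o2,d2=ray('side',225-.2,306-.2)
d1/=np.linalg.norm(d1);d2/=np.linalg.norm(d2)
s=np.linalg.lstsq(np.c_[d1,-d2],o2-o1,rcond=None)[0];print(o1+s[0]*d1,o2+s[1]*d2)
rows([(.531,0.02,.222,.03,4),(.522,.225,.222,.03,7),(.522,.225,.14,.03,4)])
E
```

```text
nose hi [0.5762 0.1518 0.06  ]
nose lo [0.4755 0.1483 0.06  ]
tail hi [ 0.5799 -0.0293  0.06  ]
front edge hi [0.57   0.1548 0.1   ]
front edge lo [0.4752 0.1514 0.1   ]
btn [0.5222 0.226  0.11  ]
[0.52170458 0.22340024 0.12042115] [0.52110549 0.22322257 0.12034804]
now [ 0.5312 -0.1136  0.2219] phi 0.0307 tilt [-0.0049  0.0025] t 15.35
1 -33.4 -0 0 0 0; 1 -33.4 -0 0 0 0; 0.9 -33.4 -0 0 0 0; 1 -33.3 -0.1 0 0 0.001; -0.4 -29.3 0 0 0 -0
-0.4 -29.3 0 0 0 -0; -0.4 -29.3 0 0 0 -0; -0.4 -29.3 0 0 0 -0; -0.4 -29.3 0 0 0 -0; -0.5 -29.4 0 0 0 -0
-0.4 -29.3 0 0 0 -0; -0 -0 20.5 0 0 -0; -0 -0 20.5 0 0 -0; -0 -0 20.5 0 0 -0; -0 -0 20.5 0 0 -0
```

The nose is within about 3 mm of the front face by image, and the hard 16 N contact confirms it. Button top is at about (0.522, 0.2235, 0.12). Moving over it, fingers shut.

```bash
python3 -m crank '1 -33 0 0 0 0; 1 -33 0 0 0 0; 1 -33 0 0 0 0; 1 -33 0 0 0 0; 0 -29 0 0 0 0'
python3 -m crank '0 -29 0 0 0 0; 0 -29 0 0 0 0; 0 -29 0 0 0 0; -1 -29 0 0 0 0; -1 -29 0 0 0 0'
python3 -m crank '-1 -29 0 0 0 0; 0 0 20 0 0 0; 0 0 20 0 0 0; 0 0 20 0 0 0; 0 0 20 0 0 0'
python3 -c "
from h import *
rows([(.522,.2237,.14,.03,1)])
shot('side','sc');cv2.imwrite('pics/cc.png',cv2.resize(cv2.imread('pics/sc.png')[200:380,100:400],None,fx=2.5,fy=2.5))"
```

```text
time: 15.98
eef_pos: [0.5303, 0.0493, 0.2229]
tcp_rot: [1.0, 0.016, -0.002, -0.0]
contact_force: [0.6, 0.9, -0.3]
opening: -0.003
time: 16.6
eef_pos: [0.5235, 0.1937, 0.2229]
tcp_rot: [1.0, 0.016, -0.002, 0.0]
contact_force: [0.4, 0.5, -0.3]
opening: -0.001
time: 17.23
eef_pos: [0.5224, 0.2205, 0.1427]
tcp_rot: [1.0, 0.015, -0.001, 0.0]
contact_force: [0.2, 0.6, 0.3]
opening: -0.004
now [0.5224 0.2205 0.1427] phi 0.0309 tilt [-0.0017 -0.0004] t 17.225
-0.3 -3.2 2.7 0 0 0.001
```

View pics/cc.png

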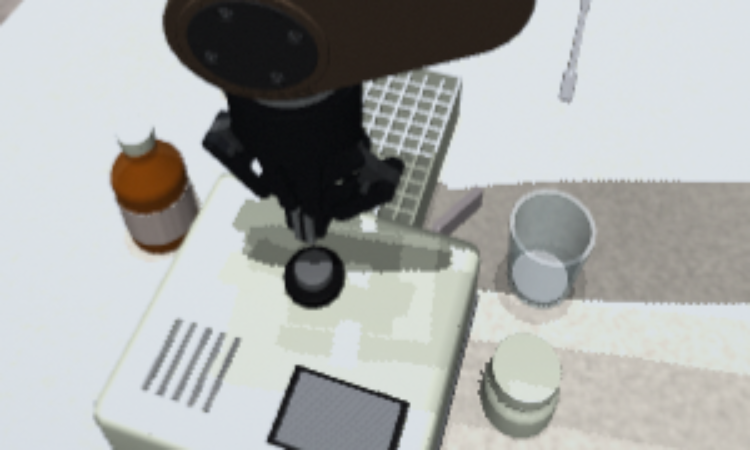

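The shut fingertips are just above the button. I'll go down in small steps, watching the force.

```bash
python3 -m crank '0 -3.5 5 0 0 0; 0 0 5 0 0 0; 0 0 5 0 0 0; 0 0 3 0 0 0; 0 0 0 0 0 0'
python3 -m crank '0 0 2 0 0 0; 0 0 2 0 0 0; 0 0 0 0 0 0'
```

```text
time: 17.9
eef_pos: [0.5227, 0.2248, 0.1268]
tcp_rot: [1.0, 0.016, -0.0, 0.0]
contact_force: [0.3, 0.2, -0.4]
opening: 0.003
time: 18.27
eef_pos: [0.5226, 0.2248, 0.1227]
tcp_rot: [1.0, 0.016, -0.0, 0.0]
contact_force: [-0.0, -0.8, -0.6]
opening: -0.0
```

```bash
python3 -m crank '0 0 2 0 0 0; 0 0 2 0 0 0; 0 0 0 0 0 0'
python3 -m crank '0 0 2 0 0 0; 0 0 2 0 0 0; 0 0 0 0 0 0'
```

```text
time: 18.65
eef_pos: [0.5226, 0.2248, 0.1186]
tcp_rot: [1.0, 0.016, -0.0, 0.0]
contact_force: [0.3, 0.1, 0.1]
opening: -0.003
time: 19.02
eef_pos: [0.5226, 0.2248, 0.1146]
tcp_rot: [1.0, 0.016, -0.0, 0.0]
contact_force: [0.4, -0.4, 0.6]
opening: -0.0
```

```bash
python3 -m crank '0 0 2 0 0 0; 0 0 1 0 0 0; 0 0 0 0 0 0'
python3 -m crank '0 0 2 0 0 0; 0 0 1 0 0 0; 0 0 0 0 0 0'
python3 -c "
from h import *
shot('side','sd');cv2.imwrite('pics/cd.png',cv2.resize(cv2.imread('pics/sd.png')[270:330,190:270],None,fx=8,fy=8))"
```

```text
time: 19.4
eef_pos: [0.5227, 0.2248, 0.1118]
tcp_rot: [1.0, 0.016, -0.0, 0.0]
contact_force: [-0.3, -0.3, 0.3]
opening: -0.004
time: 19.77
eef_pos: [0.5226, 0.2248, 0.1088]
tcp_rot: [1.0, 0.016, -0.0, 0.0]
contact_force: [0.5, 0.3, -0.5]
opening: -0.001
```

View pics/cd.png

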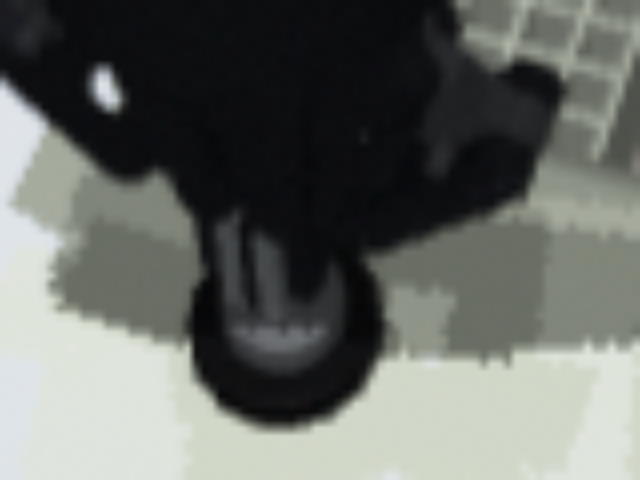

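The fingertips are over the button, almost touching it. Continuing.

```bash
python3 -m crank '0 0 1.5 0 0 0; 0 0 1.5 0 0 0; 0 0 0 0 0 0'
python3 -m crank '0 0 1.5 0 0 0; 0 0 1.5 0 0 0; 0 0 0 0 0 0'
```

```text
time: 20.2
eef_pos: [0.5226, 0.2248, 0.1057]
tcp_rot: [1.0, 0.016, -0.0, 0.0]
contact_force: [0.6, 0.5, -0.8]
opening: 0.0
time: 20.58
eef_pos: [0.5226, 0.2248, 0.1027]
tcp_rot: [1.0, 0.016, -0.0, 0.0]
contact_force: [-0.6, -0.6, -1.1]
opening: -0.001
```

```bash
python3 -c "
from h import *
shot('side','se');shot('top','te');a=cv2.resize(cv2.imread('pics/se.png')[270:330,190:270],None,fx=6,fy=6)
b=cv2.resize(cv2.imread('pics/te.png')[170:230,100:150],None,fx=6,fy=6);cv2.imwrite('pics/ce.png',np.hstack([a,b]))
print(proj('side',[[.5226,.2248,.1027],[.522,.225,.11],[.522,.225,.12]]),proj('top',[[.5226,.2248,.1027],[.522,.225,.12]]));print(readout.get_state()['contact_force'])"
```

```text
[[224.20481296 311.14787121]
 [224.24799307 309.37801544]
 [223.94241399 306.6202189 ]] [[138.5414226  200.53451791]
 [136.62841723 200.43931404]]
[-0.24996478  0.20789353  0.0715288 ]
```

View pics/ce.png

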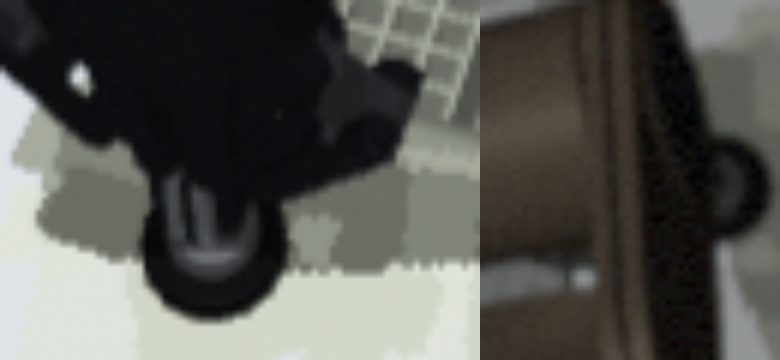

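The tips still read no force, so I'll go on in small steps.

```bash
python3 -m crank '0 0 1 0 0 0; 0 0 1 0 0 0; 0 0 0 0 0 0'
python3 -c "
from h import *
import numpy as np
print(readout.get_state()['contact_force'],readout.get_state()['eef_pos'])"
python3 -m crank '0 0 1 0 0 0; 0 0 1 0 0 0; 0 0 0 0 0 0'
```

```text
time: 21.05
eef_pos: [0.5228, 0.2249, 0.1012]
tcp_rot: [1.0, 0.016, 0.0, -0.0]
contact_force: [-0.7, -0.5, 1.1]
opening: -0.005
[-0.66931152 -0.45781889  1.05072336] [0.52284934 0.22487263 0.10116608]
time: 21.42
eef_pos: [0.5229, 0.2249, 0.0991]
tcp_rot: [1.0, 0.016, 0.0, -0.0]
contact_force: [-0.5, -0.5, 3.4]
opening: -0.001
```

Contact came at about z = 0.102, and the force is rising as the spring should make it.

```bash
python3 -m crank '0 0 1 0 0 0; 0 0 1 0 0 0; 0 0 0 0 0 0'
python3 -m crank '0 0 1 0 0 0; 0 0 1 0 0 0; 0 0 0 0 0 0'
```

```text
time: 21.8
eef_pos: [0.5229, 0.2249, 0.0971]
tcp_rot: [1.0, 0.016, 0.0, -0.0]
contact_force: [-1.2, -0.0, 3.7]
opening: 0.001
time: 22.18
eef_pos: [0.5229, 0.2249, 0.0956]
tcp_rot: [1.0, 0.016, 0.0, 0.0]
contact_force: [-1.9, -0.5, 6.9]
opening: 0.001
```

```bash
python3 -m crank '0 0 1 0 0 0; 0 0 1 0 0 0; 0 0 0 0 0 0'
```

```text
time: 22.55
eef_pos: [0.523, 0.2249, 0.0955]
tcp_rot: [1.0, 0.016, -0.0, 0.0]
contact_force: [-6.7, -2.1, 15.0]
opening: 0.0
```

It hit a hard stop at 15 N after about 6 mm of travel, so the button is fully down. Releasing, then retreating and checking.

```bash
python3 -c "
from h import *
shot('side','sf');a=cv2.resize(cv2.imread('pics/sf.png')[270:330,190:270],None,fx=7,fy=7);cv2.imwrite('pics/cf.png',a)"
python3 -m crank '0 0 -5 0 0 0; 0 0 -10 0 0 0; 0 0 -30 0 0 0; 0 0 -50 0 0 0; 0 0 -50 0 0 0'
python3 -m crank '0 50 0 0 0 0; 0 60 0 0 0 0; 0 60 0 0 0 0; 0 60 0 0 0 0; 0 0 0 0 0 0'
python3 -c "
from h import *
rows([])
shot('side','sg');shot('top','tg')
a=cv2.resize(cv2.imread('pics/sg.png')[130:380,100:400],None,fx=1.6,fy=1.6)
cv2.imwrite('pics/cg.png',a);cv2.imwrite('pics/zg.png',cv2.resize(cv2.imread('pics/tg.png')[110:290,80:330],None,fx=3,fy=3))"
```

```text
time: 23.22
eef_pos: [0.5221, 0.2247, 0.2381]
tcp_rot: [1.0, 0.016, -0.001, 0.0]
contact_force: [0.6, -0.4, 0.3]
opening: -0.001
time: 23.85
eef_pos: [0.5299, -0.0086, 0.2372]
tcp_rot: [1.0, 0.013, -0.0, 0.0]
contact_force: [0.8, 0.7, 0.3]
opening: 0.004
now [ 0.5299 -0.0086  0.2372] phi 0.0258 tilt [-0.001  -0.0004] t 23.85
```

View pics/cf.png

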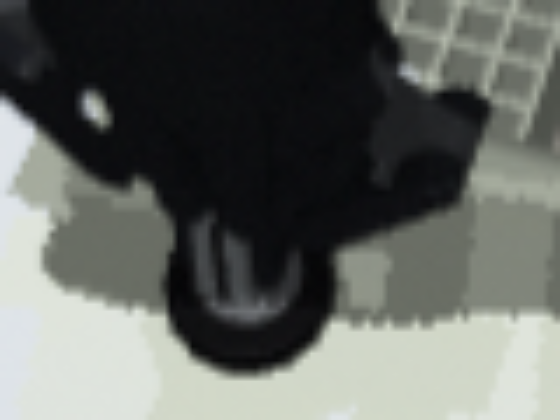

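View pics/cg.png

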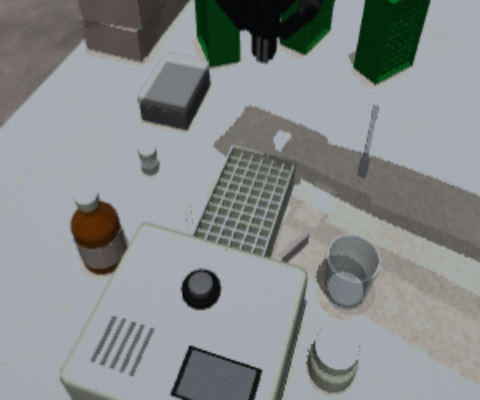

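View pics/zg.png

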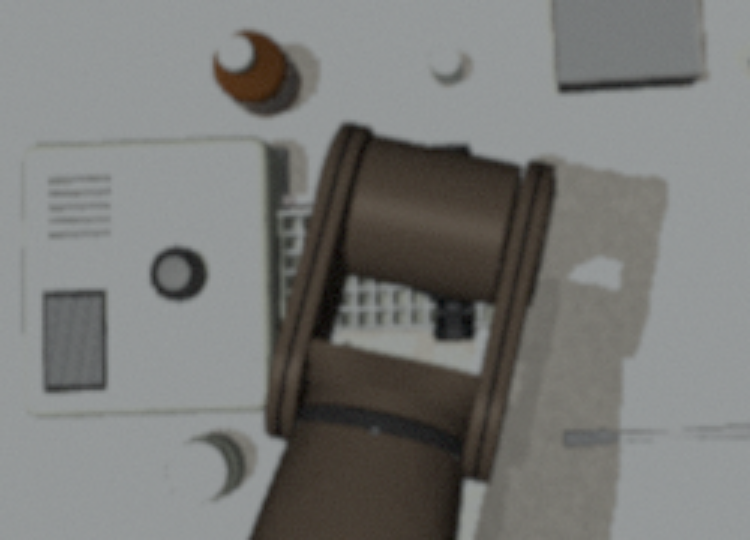

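In the pressed picture the button is sunk in its collar, and now it is back up. The bystanders are where they were. One last clear look at the rack.

```bash
python3 -m crank '0 60 0 0 0 0; 0 60 0 0 0 0; 0 40 0 0 0 0; 0 0 0 0 0 0; 0 0 0 0 0 0'
python3 -c "
from h import *
b=shot('top','th').astype(int)
cv2.imwrite('pics/zh.png',cv2.resize(cv2.imread('pics/th.png')[145:235,100:270],None,fx=4.7,fy=4.7,interpolation=cv2.INTER_CUBIC))
a=cv2.imread('pics/tb.png')[:,:,::-1].astype(int)
print(np.abs(a-b)[160:225,165:235].mean(), np.abs(a-b)[300:370,400:500].mean())"
```

```text
time: 24.58
eef_pos: [0.5354, -0.1632, 0.2375]
tcp_rot: [1.0, 0.017, -0.0, -0.001]
contact_force: [-0.6, -0.2, -0.7]
opening: -0.003
1.6723076923076923 1.4797619047619048
```

View pics/zh.png

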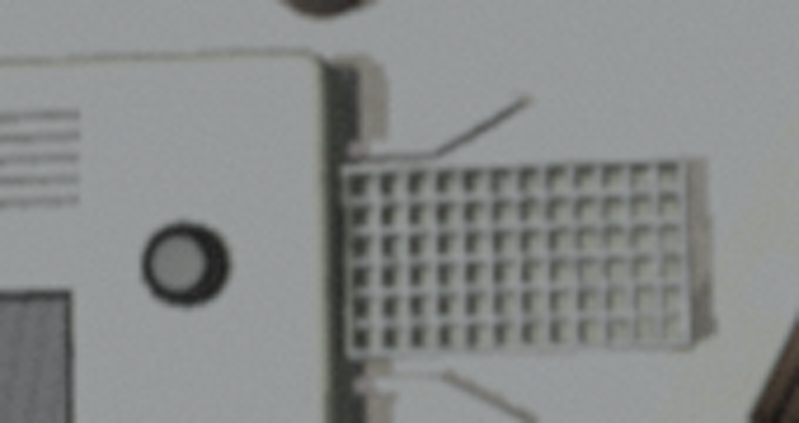

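The rack is still home and square, and the button is up. Handing in.

```bash
python3 -c "
from plant import ctrl; print(ctrl.sign_off())"
```

```text
the job is handed in; nothing more can be done
None
```

The job is done and handed in at about 25 s; the hand-in gives no verdict.

- **Rack:** I tipped it onto its base and pushed it along the bench into the bay. It stopped hard against the stop (about 17 N, no further movement).
- **Start button:** I pressed it with shut fingers until it stopped hard, about 6 mm down at 15 N, then let go.
- **Last checks:** The rack lies wells up, square in the bay. By image its nose is about 3 mm from the stop, which is close to the measuring error. The button is up again, the bystanders I could see look unmoved, and the arm is clear of everything.
- **What disagreed:**
    - While I was tipping the rack, the fingers caught on the wells' face (about 11 N upward), so I followed its arc from there.
    - From the cameras the button top measured about 0.12 m high, but the fingers met it at about 0.102 m. I went down by force instead.

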